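Unlatch a comparator's shuttle, draw it out by its lip and latch it at the loading station

TASK

The turned part standing in the comparator's shuttle has been measured and must come out from under the dial indicator for unloading. With the fingertips alone, gently swing the latch beside the shuttle outward, hook a fingertip behind the shuttle's upturned front lip and draw it out along its rail as far as it goes, then push the latch fully back in so that its nose locks in the shuttle's second notch. Grip and lift nothing: the part stays standing untouched in its nest, and the dial indicator and the other things on the bench are left alone.

Things in the scene. Friction and masses are not known exactly. Their poses are not given: they have to be found in the camera images.
- gauge_stand: fixed comparator stand with a grey base plate (185x140x14 mm) on the bench top. Origin: on the bench top, under the shuttle's centre line. Its axes: x to the back (towards the column), y to the left, z up; the shuttle is drawn out towards -x. The plate spans x -80..105, y -72..68 mm. A column (23 mm thick, at x +84 mm, 226 mm high) carries the indicator on an arm 123 to 149 mm above the bench, over the nest; lip and latch stay below 81 mm.
- shuttle (a joint): travel of the shuttle in m: 0 is home under the indicator, 0.070 is fully out against its stop. The shuttle is an aluminium deck (stand axes, at home: x -130..70, y -40..40 mm, flat top 48 mm above the bench, steel strip along the left edge 49 mm) on a rail; it stays where it is left, moving it takes about 3 N. The left edge has two notches 16 mm wide, 70 mm apart: at 0 the latch's nose sits in the front one, at 0.070 the rear one stands before the nose.
- lip (a point): middle of the rear (+x) face of the shuttle's upturned front lip, 61 mm above the bench. The lip is an upright plate along the stand's y, 68 mm wide, 6 mm thick (it lies on the -x side of this point), rising 29 mm from the deck to 78 mm above the bench; its rounded top edge is 8 mm thick and stands 1.4 mm behind this face. Behind it the deck is clear for 110 mm (to the nest). The point rides with the shuttle.
- nest (a point): centre of the nest's floor on the shuttle's deck, 48 mm above the bench: a round socket 45 to 50 mm across outside and 36 mm inside, 9 mm high; at home at stand x +20, y 0 mm.
- latch (a joint): angle of the swing latch in rad: 0 is fully in (nose 8.5 mm deep in a notch if one stands there, arm parallel to the stand's x, so the shuttle cannot move), it grows as the knob end swings outward to the stand's left (+y); the nose is clear of the shuttle from about 0.2, the stop is at 0.9. It stays where it is left; about 1 N at the knob moves it.
- latch_knob (a point): axis of the upright steel knob on the latch's free end, 64.5 mm above the bench: a 12 mm thick stem with a 17 mm thick head, from 49 to 80 mm above the bench; at angle 0 it stands at stand x -85, y +54 mm, left of the shuttle's edge, and it turns about latch_pivot at radius 100 mm.
- latch_pivot (a point): vertical pivot of the latch, at stand x +15, y +54 mm, 44.5 mm above the bench; the arm from here to the knob is 12 mm wide and 8 mm thick with its top at 49 mm.
- stub_centre (a point): centre of the grey turned steel part, 30 mm across, 54 mm high, standing loose in the nest with 3 mm of play; it rides out with the shuttle and must not be touched, lifted or tipped.
- indicator: dial indicator on the stand's arm, 57 mm dial facing front, stem down to 109 mm above the bench, top at 211 mm; origin 51 mm above the stem's tip, at the indicator's back. Fixed; not to be touched.
- setting_bush: small steel setting bush, 15 mm across, 22 mm high, stands on the right rear ledge of the stand's base plate; origin at its underside; leave it alone
- brass_plug: stepped brass plug, 27 mm across, 56 mm high, stands on the bench to the right of the stand; origin at its underside; leave it alone
- oil_bottle: cream oil bottle with red cap, 53 mm across, 116 mm high, stands on the bench right of the stand; origin at its underside; leave it alone
- driver_red: red-handled screwdriver, 207 mm, lies on the bench near its front edge; leave it alone
- driver_teal: teal-handled screwdriver, 152 mm, lies on the bench near its front edge; leave it alone
- sanding_block: wooden sanding block, 50x87x28 mm, lies near the front edge of the bench; leave it alone
- marker: black and white marker pen, 135 mm, lies on the bench; leave it alone
- try_square: try square, 70x109x14 mm, lies on the bench to the right; leave it alone
- hex_key: bent hex key, 32x89x9 mm, lies on the bench; leave it alone

How it is judged:
By the outcome, as a careful person would: the job done as asked, in the order asked, and still so for the second after the job is handed in, with the robot touching nothing.
It also fails if it takes over 51 s, if anything falls off the work surface, if the arm or the gripper's body presses on something with over 40 N, if the wrist force passes 120 N, or if a joint passes its speed limit or range.

ROBOT

A 7-joint arm with a two-finger parallel gripper is mounted at the origin on a cart in front of the work surface, level with it; the furniture and walls round the work are solid. World frame = base frame: x ahead of the robot, y to its left, z up, the work surface at z = 0. Lengths are in m, angles in rad, forces in N, time in s.
With the tool pointing down it reaches from about 0.4 to 0.875 m from the base axis. Payload 19.3 kg.
Tool frame: the origin (TCP) lies midway between the tips of the shut fingers; the grasp point (between the pads) lies 19 mm behind it; z points along the fingers, y is the line along which they close (so a half turn about z gives the same grasp; the last joint's range is limited). The gripper opens to 85 mm and grips with 20 to 120 N. Pads are 22 mm wide; open, the fingers measure 114 mm over their backs; the gripper's body (76 mm by 85 mm) begins 54 mm behind the grasp point. The pads swing forward as they close: fully open they stand 13 mm farther back than shut.
Start: joints at [-1.32, 0.521, -0.036, 1.599, 0.021, 1.021, -0.113], TCP at [0.197, 0.593, 0.21] pointing down, gripper open.
Joint ranges: [-2.91, 2.91], [-0.3, 2.13], [-1.5, 1.42], [0.17, 2.43], [-1.26, 4.41], [0.16, 1.93], [-2.52, 2.52]. Speed limits (rad/s): [1.89, 1.89, 2.39, 2.39, 3.01, 3.01, 3.01].

INTERFACE

Orientations are given as [roll, pitch, yaw] about the fixed x, y, z axes, in that order (R = Rz(yaw) Ry(pitch) Rx(roll)).
In Python, from workcell import bot gives the robot as it stands.
- The arm moves only by the tool move_arm, never from a script. Its argument "moves" is a list that holds one entry, the list of rows, each a list of 7 numbers: the opening, from 0 (shut) to 1 (fully open), then the shift along the tool's x, y, z in units of 1000 mm (1.0 is 1000 mm), then the turn, a rotation vector about the tool's x, y, z in units of 2 pi rad (1.0 is 2 pi rad). A call has 1 to 5 rows; each row is the pose to reach, as a shift and turn from the pose commanded when the call began, along the tool's axes at that moment, turning the shorter way round; what a row does not reach only later rows make up. A row lasts 1/10 s, in which the tool goes at most 50 mm and 8.59 degrees, less where a joint would pass 70% of its speed; a pose out of reach is approached as far as the arm can. A call with a number of a shift or a turn outside -1 to 1 is refused whole. A call with a gripper value outside its range is refused whole. The fingers move at their own pace and stop on an object; "force" is the grip in N (left out, the last holds). Time passes only in rows, so rows that repeat a pose let the fingers close. It gives the time, the measured TCP pose, the force, the opening and the grip force at its end, in the units of the state.
- bot.observe(): the state, without advancing time (a new reading comes with each control period).
- bot.grab_frame(name): name is "side" or "top"; returns the picture (420x560x3 uint8, red, green, blue); there is no depth.
- bot.camera_params(name): a dict with "vertical_fov" (degrees; the focal length in pixels is half the picture's height over the tangent of half this angle, whatever the lens; pixels are square), "cx", "cy" (the principal point, pixels), "R" (3x3) and "t" (3): a world point X has camera coordinates R X + t. Camera axes: x right, y down, z forward; pixel columns grow to the right and rows downward; lengths in m; the calibration is good to about 2 mm. A picture is of the moment at which its call begins. camera_params takes no time and is no camera call.
- bot.job_done(): hands the job in; it is judged then, once.
The state is a dict: "clock": time; "qpos": joint angles; "qd": joint speeds; "joint_efforts": joint torques, N m; "position": TCP position; "tool_rot": TCP orientation; "force": force on the tool from outside, world axes, zero at the start; "moment": the same for the moment, N m; "grip_width": finger opening in m; "finger_force": force on a finger pad.
Only numpy, scipy, OpenCV 4.12 (cv2) and the standard library are available. Lean on these libraries where they do the work, as an engineer would, in place of code of your own. Each camera call takes 0.05 s, during which the arm holds its last target. There are 200 camera calls.

## Working session

There is one attempt and no reset: what is moved stays moved. The work goes in short steps, Python scripts to look and compute and a tool call to move; the robot and the scene stay as the last step left them, time stands still between calls to the robot, and variables do not carry over. Pictures are saved under pics/ and viewed, at most 10 in all, crops included, and the job is handed in when it is done.

Besides the shell and the picture viewer there is one more tool, called after "Emit:" in YAML: its name, and indented under it one key for each argument. move_arm: Moves the arm, as the interface text tells. Shifts and turns lie within -1 to 1; 1 stands for 1000 mm of shift or 2 pi rad of turn. Its arguments: {"type":"object","properties":{"moves":{"type":"array"},"force":{"type":"number"}},"required":["moves"]}

```bash
mkdir -p pics; python3 - <<'E'
from workcell import bot
import cv2
for n in("side","top"):
    p=bot.camera_params(n);print(n,p)
    cv2.imwrite(f"pics/{n}0.png",bot.grab_frame(n)[:,:,::-1])
s=bot.observe();print(s)
E
```

```text
side {'vertical_fov': 51.037644671938345, 'cx': 278.9687207703655, 'cy': 206.102471437705, 'R': array([[ 0.98803982, -0.15402257, -0.00737302],
       [-0.09107569, -0.54432234, -0.83391751],
       [ 0.12442882,  0.82461521, -0.55183986]]), 't': array([-0.60992618,  0.10350974,  1.02803646])}
top {'vertical_fov': 49.592796999035215, 'cx': 281.70470845858654, 'cy': 211.75525345268383, 'R': array([[-3.23544008e-04, -9.99963532e-01,  8.53405311e-03],
       [-9.81983599e-01, -1.29494173e-03, -1.88961727e-01],
       [ 1.88965887e-01, -8.44143762e-03, -9.81947369e-01]]), 't': array([-0.09304891,  0.60411946,  1.28648302])}
{'clock': 0.1, 'qpos': array([-1.32018765,  0.52195797, -0.03631298,  1.59990336,  0.02120186,
        1.02108612, -0.1128429 ]), 'qd': array([ 0.00110875, -0.00152823,  0.00088152, -0.00138051, -0.00060873,
        0.00036423,  0.00201031]), 'joint_efforts': array([ 2.43767201e-03, -9.28484201e+01,  1.98363684e+00, -3.70534515e+01,
        1.81126624e-02,  5.35601430e-03,  4.62001151e-05]), 'position': array([0.19703076, 0.5928205 , 0.2095983 ]), 'tool_rot': array([-3.14062571e+00,  7.46800651e-05,  2.82071772e+00]), 'force': array([-0.03783744,  0.03146488,  0.18898527]), 'moment': array([ 0.03211275, -0.01690421, -0.01661651]), 'finger_force': 0.0, 'grip_width': 0.08533598665536431}
```

View pics/side0.png

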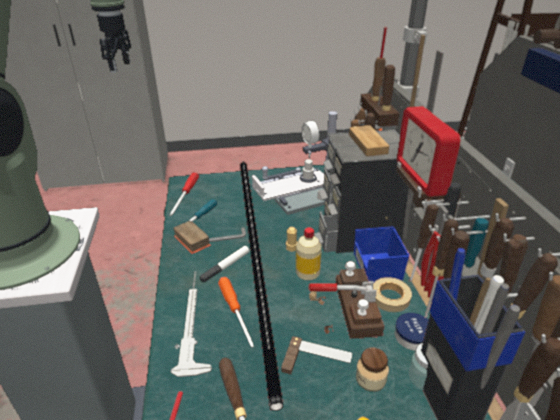

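View pics/top0.png

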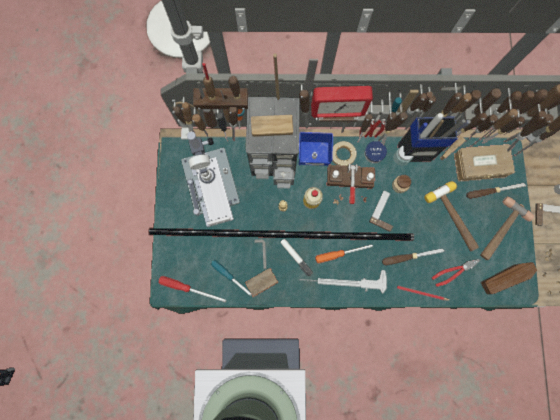

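The top view shows the stand at about (210,185), with its lip end near (216,218) and the indicator near (195,150). In the side view it is at about (290,185). I'll zoom in on both.

```bash
python3 - <<'E'
import cv2
a=cv2.imread("pics/top0.png")[120:240,165:265]
b=cv2.imread("pics/side0.png")[110:220,240:345]
a=cv2.resize(a,None,fx=5,fy=5,interpolation=cv2.INTER_CUBIC)[:600,:500]
b=cv2.resize(b,None,fx=5,fy=5,interpolation=cv2.INTER_CUBIC)
cv2.imwrite("pics/tc.png",a);cv2.imwrite("pics/sc.png",b)
E
```

```text
(no output)
```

View pics/tc.png

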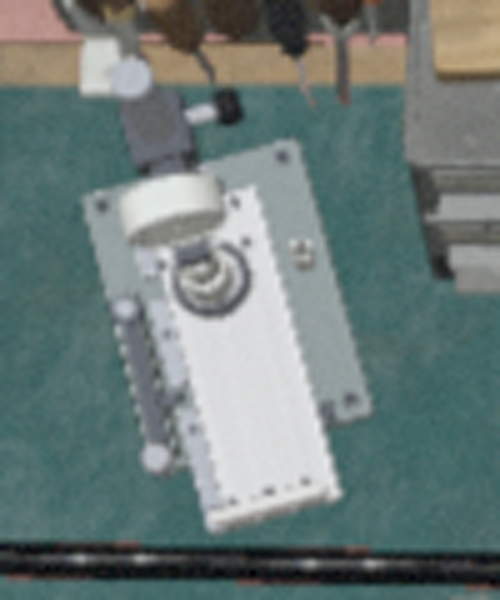

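View pics/sc.png

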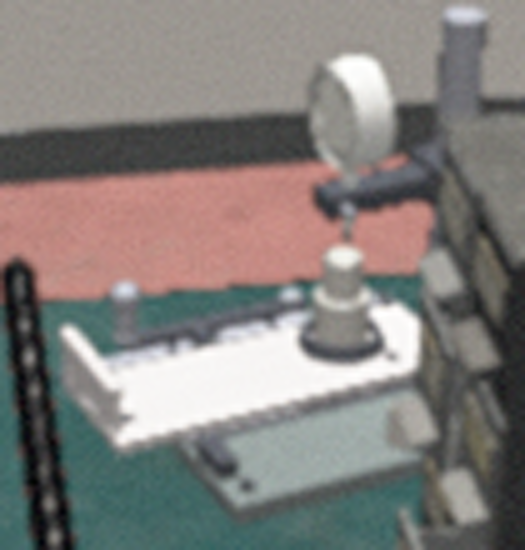

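Top crop (5x, offset 165,120):
- knob head (157,457)
- pivot (125,307)
- plate corners: front right (370,410), back right (297,145), back left (85,198)
- lip ends about (212,525) and (338,495)

Side crop (5x, offset 240,110):
- knob top (124,289)
- lip top corners about (67,328) and (125,440)

I'll cast rays to each point's plane, then fit the stand's pose.

```bash
cat >h.py <<'E'
from workcell import bot
import numpy as np
from scipy.optimize import least_squares
def ray(n,px,z):
    p=bot.camera_params(n);f=210/np.tan(np.radians(p['vertical_fov']/2))
    R,t=np.array(p['R']),np.array(p['t'])
    c=-R.T@t; d=R.T@np.array([(px[0]-p['cx'])/f,(px[1]-p['cy'])/f,1])
    return c+d*(z-c[2])/d[2]
def fit(P):  # rows (stand xy, world xy)
    S=np.array([q[0] for q in P])/1e3;W=np.array([q[1][:2] for q in P])
    T=lambda v:S@np.array([[np.cos(v[2]),np.sin(v[2])],[-np.sin(v[2]),np.cos(v[2])]])+v[:2]
    r=least_squares(lambda v:(T(v)-W).ravel(),[W[:,0].mean(),W[:,1].mean(),0.3],loss='soft_l1',f_scale=.003)
    return r.x,(T(r.x)-W)*1e3
E
python3 - <<'E'
from h import *
o={'top':(165,120),'side':(240,110)}
D=[('knob','top',(157,457),.080,(-85,54)),('pivot','top',(125,307),.052,(15,54)),
('fr','top',(370,410),.014,(-80,-72)),('br','top',(297,143),.014,(105,-72)),('bl','top',(83,198),.014,(105,68)),
('nest','top',(210,281),.055,(20,0)),
('lipL','top',(212,523),.078,(-128,34)),('lipR','top',(338,492),.078,(-128,-34)),
('knobS','side',(124,286),.080,(-85,54)),('stubS','side',(343,255),.102,(20,0)),('frS','side',(237,505),.014,(-80,-72))]
P=[]
for n,c,u,z,s in D:
    w=ray(c,[(u[i]+.5)/5-.5+o[c][i] for i in(0,1)],z);P.append((s,w));print(n,w.round(4))
for sel in(P[:8],P[8:],P):
    v,r=fit(sel);print(v.round(4));print(r.round(1).tolist())
E
```

```text
knob [0.6018 0.1564 0.08  ]
pivot [0.6991 0.184  0.052 ]
fr [0.6442 0.0391 0.014 ]
br [0.8154 0.0878 0.014 ]
bl [0.7792 0.2204 0.014 ]
nest [0.7145 0.133  0.055 ]
lipL [0.5634 0.1236 0.078 ]
lipR [0.5817 0.0511 0.078 ]
knobS [0.6032 0.1625 0.08  ]
stubS [0.7183 0.1368 0.102 ]
frS [0.6445 0.0396 0.014 ]
[0.697  0.1272 0.2823]
[[-1.5, -1.0], [-2.7, -0.7], [-4.0, -3.3], [2.4, -0.6], [-0.3, 1.4], [1.7, -0.2], [1.2, 0.6], [1.9, 7.8]]
[0.7001 0.132  0.2805]
[[0.3, -2.1], [1.0, 0.7], [-1.3, 1.1]]
[0.698  0.1284 0.2814]
[[-0.5, 0.2], [-1.6, 0.4], [-3.0, -2.1], [3.4, 0.5], [0.8, 2.5], [2.7, 1.0], [2.2, 1.9], [2.8, 9.0], [-1.9, -5.8], [-1.1, -2.9], [-3.4, -2.6]]
```

The fit agrees to about 3 mm: stand origin (0.698, 0.128), yaw 0.281. Before moving I'll check the height of the unlisted black bar, which crosses in front of the stand, by triangulating its two ends.

```bash
cat >>h.py <<'E'
from scipy.spatial.transform import Rotation as Ro
V=np.array([.698,.1284,.2814])
def stand(w):
    c,s=np.cos(V[2]),np.sin(V[2]);d=np.array(w[:2])-V[:2]
    return np.array([c*d[0]+s*d[1],-s*d[0]+c*d[1],w[2]])*1e3
def world(s):
    c,n=np.cos(V[2]),np.sin(V[2]);s=np.array(s)/1e3
    return np.array([V[0]+c*s[0]-n*s[1],V[1]+n*s[0]+c*s[1],s[2]])
def go(s,yaw=None):
    """row numbers from the present pose to stand point s (mm), tool down with x along stand +y"""
    o=bot.observe();R=Ro.from_euler('xyz',o['tool_rot'])
    Q=Ro.from_euler('xyz',[np.pi,0,V[2]+np.pi/2 if yaw is None else yaw])
    print('shift',R.inv().apply(world(s)-o['position']).round(4),'turn',((R.inv()*Q).as_rotvec()/2/np.pi).round(4),
      'now',stand(o['position']).round(1),'F',o['force'].round(1),'t',round(o['clock'],2))
E
python3 - <<'E'
from h import *
for T,S in(((150,231),(244,164)),((411,237),(276,403))):
    zs=np.linspace(0,.3,301)
    d=[np.linalg.norm(ray('top',T,z)-ray('side',S,z)) for z in zs];i=int(np.argmin(d))
    print(zs[i],d[i],ray('top',T,zs[i]),stand(ray('top',T,zs[i])))
go([-85,15,160])
E
```

```text
0.018000000000000002 0.005041558847772725 [0.55224639 0.30405828 0.018     ] [-91.24030999 209.22512333  18.        ]
0.013000000000000001 0.0017591955760788585 [ 0.53535219 -0.48536906  0.013     ] [-326.6946711  -544.46060913   13.        ]
shift [-0.5433 -0.3185  0.0499] turn [-1.000e-04  1.000e-04  1.541e-01] now [-352.3  585.3  209.6] F [-0.   0.   0.2] t 0.1
```

The bar lies on the bench (z about 15 mm), so it isn't in the way. I'll shut the fingers and travel at height.

Emit:
move_arm:
  moves:
    - [[0, -0.543, -0.318, 0, 0, 0, 0.154], [0, -0.543, -0.318, 0, 0, 0, 0.154], [0, -0.543, -0.318, 0, 0, 0, 0.154], [0, -0.543, -0.318, 0, 0, 0, 0.154], [0, -0.543, -0.318, 0, 0, 0, 0.154]]
  force: 20

```text
clock: 0.6
position: [0.3629, 0.4034, 0.2101]
tool_rot: [-3.141, -0.0, 2.065]
force: [1.3, 0.0, 0.1]
grip_width: 0.012
finger_force: 0.0
```

```bash
python3 -c "
from h import *
go([-85,15,160])"
```

```text
shift [-0.3684  0.0848  0.0501] turn [-0.     -0.      0.0338] now [-245.6  357.2  210.1] F [1.3 0.  0.1] t 0.6
```

Emit:
move_arm:
  moves:
    - [[0, -0.368, 0.085, 0, 0, 0, 0.034], [0, -0.368, 0.085, 0, 0, 0, 0.034], [0, -0.368, 0.085, 0, 0, 0, 0.034], [0, -0.368, 0.085, 0, 0, 0, 0.034], [0, -0.368, 0.085, 0, 0, 0, 0.034]]

```text
clock: 1.1
position: [0.529, 0.2167, 0.21]
tool_rot: [-3.141, -0.0, 1.857]
force: [0.6, 0.7, -0.5]
grip_width: 0.0001
finger_force: 0.0
```

```bash
python3 -c "
from h import *
go([-85,15,110])"
```

```text
shift [-0.117   0.0522  0.1   ] turn [-0.     -0.      0.0008] now [-137.8  131.8  210. ] F [ 0.6  0.7 -0.5] t 1.1
```

Emit:
move_arm:
  moves:
    - [[0, -0.117, 0.052, 0, 0, 0, 0], [0, -0.117, 0.052, 0, 0, 0, 0], [0, -0.117, 0.052, 0, 0, 0, 0], [0, -0.117, 0.052, 0.05, 0, 0, 0], [0, -0.117, 0.052, 0.1, 0, 0, 0]]

```text
clock: 1.6
position: [0.6121, 0.1199, 0.1094]
tool_rot: [3.139, 0.0, 1.855]
force: [0.2, 0.7, -0.9]
grip_width: 0.0
finger_force: 0.0
```

```bash
python3 - <<'E'
from h import *
import cv2
ims=[bot.grab_frame(n) for n in("top","side")]
go([-85,15,60])
a=cv2.resize(ims[0][120:240,165:265],None,fx=4,fy=4,interpolation=cv2.INTER_CUBIC)
b=cv2.resize(ims[1][110:220,240:340],None,fx=4,fy=4,interpolation=cv2.INTER_CUBIC)
b=cv2.copyMakeBorder(b,0,40,0,0,cv2.BORDER_CONSTANT)
cv2.imwrite("pics/c1.png",np.hstack([a,b])[:,:,::-1])
E
```

```text
shift [-0.0022  0.0048  0.0444] turn [-0.0015 -0.      0.0008] now [-89.4  17.2 104.5] F [-0.3 -0.3  0.1] t 1.7
```

View pics/c1.png

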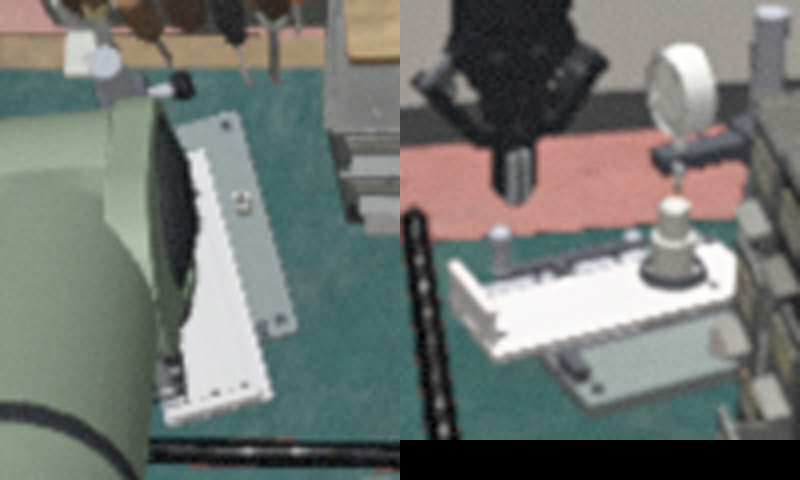

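The picture shows the shut fingertips at crop (515,200), above the deck and inboard of the knob (500,235). The indicator is clear. I'll lower to z 58 mm.

Emit:
move_arm:
  moves:
    - [[0, -0.002, 0.004, 0.02, -0.0015, 0, 0.001], [0, -0.002, 0.004, 0.035, -0.0015, 0, 0.001], [0, -0.002, 0.004, 0.044, -0.0015, 0, 0.001], [0, -0.002, 0.004, 0.045, -0.0015, 0, 0.001], [0, -0.002, 0.004, 0.045, -0.0015, 0, 0.001]]

```text
clock: 2.2
position: [0.6157, 0.1202, 0.0658]
tool_rot: [3.132, -0.0, 1.851]
force: [-0.4, -0.4, 0.8]
grip_width: -0.0002
finger_force: 0.0
```

```bash
python3 -c "
from h import *
go([-85,35,59])"
```

```text
shift [ 0.02   -0.0037  0.0068] turn [ 0.0016 -0.     -0.0002] now [-81.4  15.   65.8] F [-0.4 -0.4  0.8] t 2.2
```

Emit:
move_arm:
  moves:
    - [[0, 0.005, -0.003, 0.004, 0.0015, 0, 0], [0, 0.01, -0.003, 0.007, 0.0015, 0, 0], [0, 0.015, -0.003, 0.007, 0.0015, 0, 0], [0, 0.02, -0.003, 0.007, 0.0015, 0, 0], [0, 0.025, -0.003, 0.007, 0.0015, 0, 0]]

```text
clock: 2.7
position: [0.6056, 0.1438, 0.0582]
tool_rot: [3.142, -0.0, 1.851]
force: [0.1, 0.7, 0.1]
grip_width: -0.0002
finger_force: 0.0
```

```bash
python3 -c "
from h import *
go([-85,60,59])"
```

```text
shift [ 0.0195 -0.0005 -0.0008] turn [ 0.     -0.     -0.0002] now [-84.5  40.5  58.2] F [0.1 0.7 0.1] t 2.7
```

Emit:
move_arm:
  moves:
    - [[0, 0.005, 0, 0, 0, 0, 0], [0, 0.01, 0, 0, 0, 0, 0], [0, 0.015, 0.001, 0, 0, 0, 0], [0, 0.02, 0.002, 0, 0, 0, 0], [0, 0.025, 0.003, 0, 0, 0, 0]]

```text
clock: 3.2
position: [0.6016, 0.1685, 0.0581]
tool_rot: [-3.141, -0.0, 1.851]
force: [-1.4, -1.9, 2.4]
grip_width: -0.0
finger_force: 1.1
```

Emit:
move_arm:
  moves:
    - [[0, 0.005, 0.001, 0, 0, 0, 0], [0, 0.01, 0.002, 0, 0, 0, 0], [0, 0.015, 0.003, 0, 0, 0, 0], [0, 0.018, 0.004, 0, 0, 0, 0], [0, 0.018, 0.004, 0, 0, 0, 0]]

```text
clock: 3.7
position: [0.6008, 0.1872, 0.0582]
tool_rot: [3.141, -0.0, 1.851]
force: [1.2, -0.1, 1.3]
grip_width: -0.0002
finger_force: 0.6
```

```bash
python3 - <<'E'
from h import *
import cv2
b=bot.grab_frame("side")
go([-85,0,59])
cv2.imwrite("pics/s2.png",cv2.resize(b[110:220,220:340],None,fx=5,fy=5,interpolation=cv2.INTER_CUBIC)[:,:,::-1])
E
```

```text
shift [-0.0832 -0.0076 -0.0009] turn [ 0.     -0.     -0.0002] now [-77.3  83.2  58.1] F [ 0.8 -0.9  0.7] t 3.75
```

View pics/s2.png

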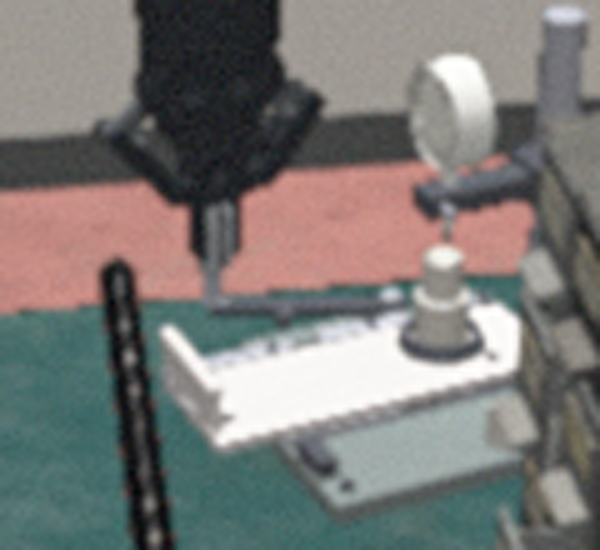

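The latch arm now swings clearly outward, from its pivot at (395,300) to the knob at (210,303), and the nose is clear of the deck. I'll go back over the deck to behind the lip.

Emit:
move_arm:
  moves:
    - [[0, -0.006, 0, 0, 0, 0, 0], [0, -0.03, -0.003, 0, 0, 0, 0], [0, -0.06, -0.008, 0, 0, 0, 0], [0, -0.083, -0.014, 0, 0, 0, 0], [0, -0.083, -0.014, 0, 0, 0, 0]]

```text
clock: 4.25
position: [0.6101, 0.0979, 0.0581]
tool_rot: [-3.141, 0.002, 1.846]
force: [0.0, -0.3, 0.5]
grip_width: -0.0005
finger_force: 0.0
```

Emit:
move_arm:
  moves:
    - [[0, 0, -0.003, 0, 0, 0, 0], [0, 0, -0.006, 0, 0, 0, 0], [0, 0, -0.009, 0, 0, 0, 0], [0, 0, -0.012, 0, 0, 0, 0], [0, 0, -0.015, 0, 0, 0, 0]]

```text
clock: 4.75
position: [0.5953, 0.0991, 0.0581]
tool_rot: [-3.142, -0.0, 1.851]
force: [0.2, -0.6, -0.7]
grip_width: 0.0001
finger_force: 0.0
```

```bash
python3 -c "
from h import *
go([-185,0,58])"
```

```text
shift [-0.0004 -0.0782  0.0001] turn [-0.     -0.     -0.0001] now [-106.8    0.3   58.1] F [ 0.2 -0.6 -0.7] t 4.75
```

Emit:
move_arm:
  moves:
    - [[0, 0, -0.002, 0, 0, 0, 0], [0, 0, -0.004, 0, 0, 0, 0], [0, 0, -0.006, 0, 0, 0, 0], [0, 0, -0.008, 0, 0, 0, 0], [0, 0, -0.01, 0, 0, 0, 0]]

```text
clock: 5.25
position: [0.5859, 0.0959, 0.0581]
tool_rot: [3.142, 0.0, 1.851]
force: [0.5, 0.4, 0.1]
grip_width: 0.0003
finger_force: 0.0
```

Emit:
move_arm:
  moves:
    - [[0, 0, -0.002, 0, 0, 0, 0], [0, 0, -0.004, 0, 0, 0, 0], [0, 0, -0.006, 0, 0, 0, 0], [0, 0, -0.008, 0, 0, 0, 0], [0, 0, -0.01, 0, 0, 0, 0]]

```text
clock: 5.75
position: [0.5763, 0.0931, 0.0581]
tool_rot: [-3.142, -0.0, 1.851]
force: [-0.0, 0.5, -0.1]
grip_width: -0.0002
finger_force: 0.0
```

Emit:
move_arm:
  moves:
    - [[0, 0, -0.003, 0, 0, 0, 0], [0, 0, -0.006, 0, 0, 0, 0], [0, 0, -0.009, 0, 0, 0, 0], [0, 0, -0.012, 0, 0, 0, 0], [0, 0, -0.015, 0, 0, 0, 0]]

```text
clock: 6.25
position: [0.5617, 0.089, 0.0581]
tool_rot: [-3.142, 0.0, 1.851]
force: [0.3, 1.5, -0.7]
grip_width: 0.0001
finger_force: 0.0
```

Emit:
move_arm:
  moves:
    - [[0, 0, -0.003, 0, 0, 0, 0], [0, 0, -0.006, 0, 0, 0, 0], [0, 0, -0.009, 0, 0, 0, 0], [0, 0, -0.012, 0, 0, 0, 0], [0, 0, -0.015, 0, 0, 0, 0]]

```text
clock: 6.75
position: [0.5474, 0.0848, 0.0581]
tool_rot: [3.142, -0.0, 1.851]
force: [0.2, 0.3, 0.8]
grip_width: 0.0
finger_force: 0.0
```

```bash
python3 -c "
from h import *
go([-185,0,58])"
```

```text
shift [-0.     -0.0282  0.0001] turn [ 0.     -0.     -0.0002] now [-156.8   -0.    58.1] F [0.2 0.3 0.8] t 6.75
```

```bash
python3 - <<'E'
from h import *
import cv2
b=bot.grab_frame("side")
cv2.imwrite("pics/s3.png",cv2.resize(b[110:220,220:340],None,fx=5,fy=5,interpolation=cv2.INTER_CUBIC)[:,:,::-1])
E
```

```text
(no output)
```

View pics/s3.png

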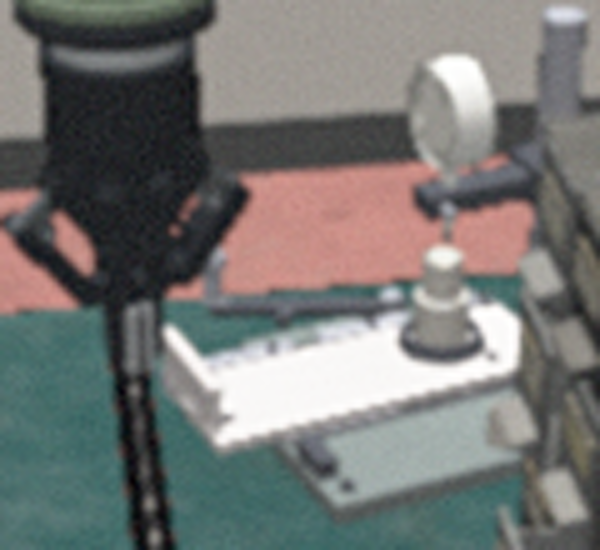

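The shuttle has not moved. The fingertips, at about (130,378), passed over the lip without contact, so the real tips must be higher than the TCP reading suggests. I'll project the TCP into the images to check.

```bash
cat >>h.py <<'E'
def proj(n,w):
    p=bot.camera_params(n);f=210/np.tan(np.radians(p['vertical_fov']/2))
    c=np.array(p['R'])@np.array(w)+np.array(p['t']);return np.array([p['cx']+f*c[0]/c[2],p['cy']+f*c[1]/c[2]])
E
python3 - <<'E'
from h import *
o=(np.array([220,110]))
f=lambda w:((proj('side',w)-o+.5)*5-.5).round(0)
w=np.array([.5474,.0848,.0581])
print('s3',[(dz,f(w+[0,0,dz])) for dz in(0,.01,.02,.03)])
w=np.array([.6008,.1872,.0582]);print('s2',[(dz,f(w+[0,0,dz])) for dz in(0,.01,.02,.03)])
for n,s in dict(lipLtop=(-125,34,78),lipRtop=(-125,-34,78),knob=(-85,54,80),knobbot=(-85,54,49),dfr=(-130,-40,48),frplate=(-80,-72,14)).items():print(n,f(world(s)))
print(bot.observe()['tool_rot'],bot.observe()['grip_width'])
E
```

```text
s3 [(0, array([137., 403.])), (0.01, array([136., 386.])), (0.02, array([135., 370.])), (0.03, array([134., 353.]))]
s2 [(0, array([215., 300.])), (0.01, array([215., 284.])), (0.02, array([214., 268.])), (0.03, array([213., 252.]))]
lipLtop [167. 327.]
lipRtop [218. 387.]
knob [222. 291.]
knobbot [223. 341.]
dfr [216. 445.]
frplate [331. 508.]
[-3.14126150e+00 -1.32486319e-05  1.85070730e+00] 2.4314188828106422e-05
```

In both pictures the tips sit about 20 mm above the reported TCP. That fits what happened: they pushed the knob near its top (80 mm) and cleared the lip at 78 mm. So the reported z must be about 38 mm for the tips to be at about 58 mm. I'll raise, go back behind the lip, then lower while checking force.

Emit:
move_arm:
  moves:
    - [[0, 0, 0, -0.012, 0, 0, 0], [0, 0, 0.03, -0.012, 0, 0, 0], [0, 0, 0.07, -0.012, 0, 0, 0], [0, 0, 0.07, -0.012, 0, 0, 0], [0, 0, 0.07, -0.012, 0, 0, 0]]

```text
clock: 7.3
position: [0.6151, 0.1043, 0.0704]
tool_rot: [3.142, 0.0, 1.851]
force: [-0.1, -0.9, -0.5]
grip_width: 0.0001
finger_force: 0.0
```

Emit:
move_arm:
  moves:
    - [[0, 0, 0, 0.008, 0, 0, 0], [0, 0, 0, 0.016, 0, 0, 0], [0, 0, 0, 0.022, 0, 0, 0], [0, 0, 0, 0.025, 0, 0, 0], [0, 0, 0, 0.025, 0, 0, 0]]

```text
clock: 7.8
position: [0.6144, 0.1041, 0.0445]
tool_rot: [-3.141, 0.0, 1.851]
force: [0.2, 0.5, -0.0]
grip_width: 0.0004
finger_force: 0.0
```

Emit:
move_arm:
  moves:
    - [[0, 0, 0, 0.003, 0, 0, 0], [0, 0, 0, 0.006, 0, 0, 0], [0, 0, 0, 0.007, 0, 0, 0], [0, 0, 0, 0.007, 0, 0, 0], [0, 0, 0, 0.007, 0, 0, 0]]

```text
clock: 8.3
position: [0.6149, 0.1042, 0.0381]
tool_rot: [3.142, 0.0, 1.851]
force: [-0.1, 0.5, -0.4]
grip_width: -0.0001
finger_force: 0.0
```

```bash
python3 - <<'E'
from h import *
import cv2
b=bot.grab_frame("side")
cv2.imwrite("pics/s4.png",cv2.resize(b[110:220,220:340],None,fx=5,fy=5,interpolation=cv2.INTER_CUBIC)[:,:,::-1])
go([-110,0,38])
o=(np.array([220,110]))
print(((proj('side',bot.observe()['position'])-o+.5)*5-.5).round(0))
E
```

```text
shift [ 0.0001 -0.0235  0.0002] turn [ 0.      0.     -0.0002] now [-86.5  -0.1  38.2] F [-0.  -0.5  0.1] t 8.35
[262. 405.]
```

View pics/s4.png

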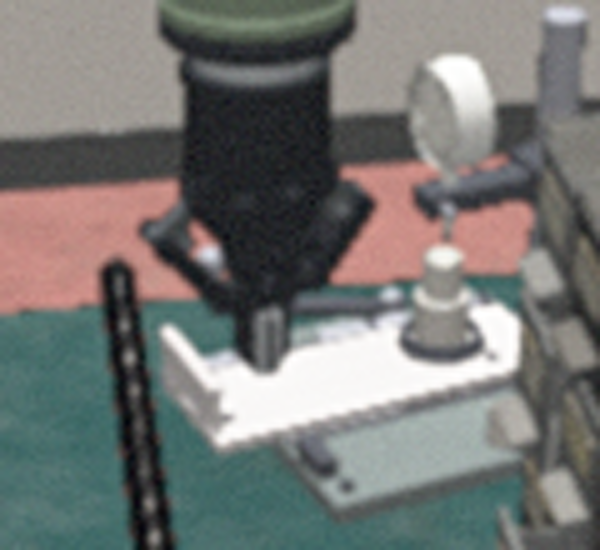

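The fingertips at (262,368) are now behind the lip and just above the deck, with no contact. The projected TCP is at (262,405), so the offset is about 22 mm. I'll pull now.

Emit:
move_arm:
  moves:
    - [[0, 0, -0.004, 0, 0, 0, 0], [0, 0, -0.008, 0, 0, 0, 0], [0, 0, -0.011, 0, 0, 0, 0], [0, 0, -0.013, 0, 0, 0, 0], [0, 0, -0.015, 0, 0, 0, 0]]

```text
clock: 8.85
position: [0.6003, 0.1, 0.0381]
tool_rot: [-3.142, 0.0, 1.851]
force: [-0.4, -0.4, 0.0]
grip_width: -0.0002
finger_force: 0.0
```

Emit:
move_arm:
  moves:
    - [[0, 0, -0.002, 0, 0, 0, 0], [0, 0, -0.004, 0, 0, 0, 0], [0, 0, -0.006, 0, 0, 0, 0], [0, 0, -0.008, 0, 0, 0, 0], [0, 0, -0.01, 0, 0, 0, 0]]

```text
clock: 9.35
position: [0.591, 0.0974, 0.0381]
tool_rot: [3.141, 0.0, 1.851]
force: [2.0, 1.2, -1.8]
grip_width: -0.0003
finger_force: 1.3
```

Emit:
move_arm:
  moves:
    - [[0, 0, -0.002, 0, 0, 0, 0], [0, 0, -0.004, 0, 0, 0, 0], [0, 0, -0.006, 0, 0, 0, 0], [0, 0, -0.008, 0, 0, 0, 0], [0, 0, -0.01, 0, 0, 0, 0]]

```text
clock: 9.85
position: [0.5811, 0.0945, 0.0381]
tool_rot: [3.142, 0.0, 1.851]
force: [2.8, 1.1, -1.2]
grip_width: -0.0001
finger_force: 1.3
```

```bash
python3 -c "
from h import *
go([-185,0,38])"
```

```text
shift [-0.     -0.0633  0.0001] turn [ 0.      0.     -0.0002] now [-1.217e+02 -1.000e-01  3.810e+01] F [ 2.8  1.1 -1.2] t 9.85
```

Contact at about 3 N and the shuttle is moving. I'll keep drawing gently.

Emit:
move_arm:
  moves:
    - [[0, 0, -0.0025, 0, 0, 0, 0], [0, 0, -0.005, 0, 0, 0, 0], [0, 0, -0.0075, 0, 0, 0, 0], [0, 0, -0.01, 0, 0, 0, 0], [0, 0, -0.0125, 0, 0, 0, 0]]

```text
clock: 10.35
position: [0.569, 0.091, 0.0381]
tool_rot: [-3.142, 0.0, 1.851]
force: [2.5, -0.0, -0.6]
grip_width: 0.0
finger_force: 1.4
```

Emit:
move_arm:
  moves:
    - [[0, 0, -0.0025, 0, 0, 0, 0], [0, 0, -0.005, 0, 0, 0, 0], [0, 0, -0.0075, 0, 0, 0, 0], [0, 0, -0.01, 0, 0, 0, 0], [0, 0, -0.0125, 0, 0, 0, 0]]

```text
clock: 10.85
position: [0.557, 0.0875, 0.0381]
tool_rot: [3.142, 0.0, 1.851]
force: [3.1, -1.3, -0.7]
grip_width: 0.0004
finger_force: 1.4
```

Emit:
move_arm:
  moves:
    - [[0, 0, -0.0025, 0, 0, 0, 0], [0, 0, -0.005, 0, 0, 0, 0], [0, 0, -0.0075, 0, 0, 0, 0], [0, 0, -0.01, 0, 0, 0, 0], [0, 0, -0.0125, 0, 0, 0, 0]]

```text
clock: 11.35
position: [0.545, 0.0841, 0.0381]
tool_rot: [3.142, 0.0, 1.851]
force: [2.6, -1.7, -2.1]
grip_width: -0.0001
finger_force: 1.4
```

Emit:
move_arm:
  moves:
    - [[0, 0, -0.002, 0, 0, 0, 0], [0, 0, -0.004, 0, 0, 0, 0], [0, 0, -0.006, 0, 0, 0, 0], [0, 0, -0.008, 0, 0, 0, 0], [0, 0, -0.009, 0, 0, 0, 0]]

```text
clock: 11.85
position: [0.5363, 0.0817, 0.0381]
tool_rot: [-3.142, -0.0, 1.851]
force: [3.4, -1.5, -0.4]
grip_width: -0.0002
finger_force: 1.3
```

```bash
python3 -c "
from h import *
go([-185,0,38])"
```

```text
shift [-0.     -0.0167  0.0001] turn [-0.     -0.     -0.0002] now [-168.3   -0.    38.1] F [ 3.4 -1.5 -0.4] t 11.85
```

Next I'll go to the stop in 1–2 mm steps, watching the force.

Emit:
move_arm:
  moves:
    - [[0, 0, -0.001, 0, 0, 0, 0], [0, 0, -0.002, 0, 0, 0, 0], [0, 0, -0.003, 0, 0, 0, 0], [0, 0, -0.004, 0, 0, 0, 0], [0, 0, -0.005, 0, 0, 0, 0]]

```text
clock: 12.35
position: [0.5317, 0.0803, 0.0381]
tool_rot: [3.142, -0.0, 1.851]
force: [3.2, -2.0, 0.2]
grip_width: 0.0004
finger_force: 1.3
```

Emit:
move_arm:
  moves:
    - [[0, 0, -0.001, 0, 0, 0, 0], [0, 0, -0.002, 0, 0, 0, 0], [0, 0, -0.003, 0, 0, 0, 0]]

```text
clock: 12.65
position: [0.5287, 0.0795, 0.0381]
tool_rot: [-3.142, -0.0, 1.851]
force: [3.6, -1.0, -0.2]
grip_width: -0.0
finger_force: 1.3
```

Emit:
move_arm:
  moves:
    - [[0, 0, -0.001, 0, 0, 0, 0], [0, 0, -0.002, 0, 0, 0, 0], [0, 0, -0.003, 0, 0, 0, 0]]

```text
clock: 12.95
position: [0.5276, 0.0791, 0.0383]
tool_rot: [3.138, 0.0, 1.851]
force: [15.9, 1.4, -9.1]
grip_width: 0.0
finger_force: 7.5
```

Emit:
move_arm:
  moves:
    - [[0, 0, -0.001, 0, 0, 0, 0], [0, 0, -0.002, 0, 0, 0, 0]]

```text
clock: 13.15
position: [0.5274, 0.0791, 0.0385]
tool_rot: [3.135, 0.001, 1.851]
force: [25.1, 4.0, -17.9]
grip_width: 0.0
finger_force: 12.5
```

```bash
python3 -c "
from h import *
go([-185,0,38])"
```

```text
shift [ 0.     -0.0075  0.0005] turn [ 0.0011  0.0001 -0.0002] now [-177.6   -0.    38.5] F [ 25.1   4.  -17.9] t 13.15
```

The shuttle is on its stop (25 N). I'll back off, rise clear of the lip, and go round to the latch's outer side.

Emit:
move_arm:
  moves:
    - [[0, 0, 0.004, 0, 0, 0, 0], [0, 0, 0.012, 0, 0, 0, 0], [0, 0, 0.012, -0.02, 0, 0, 0], [0, 0, 0.012, -0.045, 0, 0, 0], [0, 0, 0.012, -0.045, 0, 0, 0]]

```text
clock: 13.65
position: [0.5367, 0.0818, 0.0854]
tool_rot: [3.139, -0.0, 1.851]
force: [0.2, 0.8, 0.0]
grip_width: -0.0004
finger_force: 0.0
```

Emit:
move_arm:
  moves:
    - [[0, 0.04, 0, 0, 0, 0, 0], [0, 0.08, 0, 0, 0, 0, 0], [0, 0.12, 0, 0, 0, 0, 0], [0, 0.15, 0, 0, 0, 0, 0], [0, 0.15, 0, 0, 0, 0, 0]]

```text
clock: 14.15
position: [0.4921, 0.2302, 0.0823]
tool_rot: [-3.14, -0.002, 1.857]
force: [-0.3, -1.2, -0.5]
grip_width: -0.0
finger_force: 0.0
```

```bash
python3 - <<'E'
from h import *
import cv2
b=bot.grab_frame("side");a=bot.grab_frame("top")
go([-76,150,40])
a=cv2.resize(a[120:240,165:265],None,fx=4,fy=4,interpolation=cv2.INTER_CUBIC)
b=cv2.resize(b[110:220,240:340],None,fx=4,fy=4,interpolation=cv2.INTER_CUBIC)
b=cv2.copyMakeBorder(b,0,40,0,0,cv2.BORDER_CONSTANT)
cv2.imwrite("pics/c5.png",np.hstack([a,b])[:,:,::-1])
print(stand(ray('side',(220+215.5/5-.5,110+250.5/5-.5),.08)))
E
```

```text
shift [-0.0005  0.0934  0.0424] turn [-0.0002  0.      0.    ] now [-169.3  150.5   82.6] F [ 0.5 -0.3  1.2] t 14.25
[-69.3558656   99.90348995  80.        ]
```

View pics/c5.png

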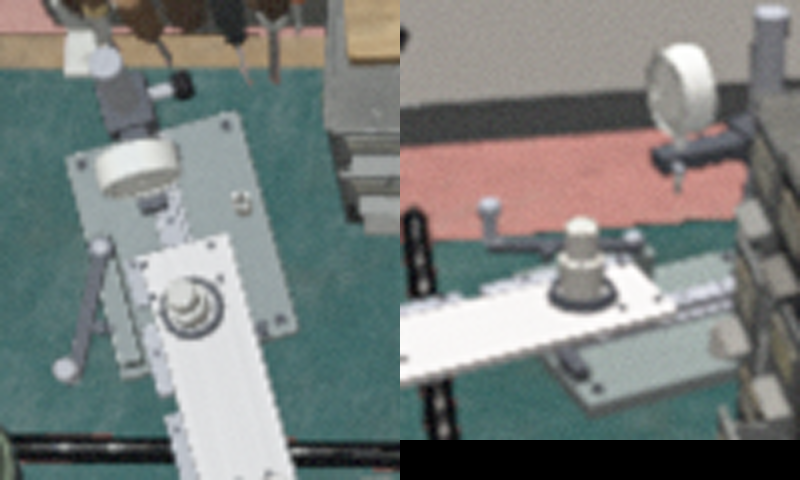

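The shuttle is fully out with the part upright in its nest. The latch knob, at top crop (66,370), is at about stand (-70,100). I'll come down outside it and push it in.

Emit:
move_arm:
  moves:
    - [[0, 0, 0.045, 0, 0, 0, 0], [0, 0, 0.09, 0, 0, 0, 0], [0, 0, 0.095, 0, 0, 0, 0], [0, 0, 0.095, 0.02, 0, 0, 0], [0, 0, 0.095, 0.04, 0, 0, 0]]

```text
clock: 14.75
position: [0.5859, 0.2503, 0.0424]
tool_rot: [-3.141, 0.0, 1.849]
force: [-0.1, 0.4, -0.6]
grip_width: -0.0002
finger_force: 0.0
```

Emit:
move_arm:
  moves:
    - [[0, -0.004, 0, 0.004, 0, 0, 0], [0, -0.01, 0, 0.004, 0, 0, 0], [0, -0.014, 0, 0.004, 0, 0, 0], [0, -0.018, 0, 0.004, 0, 0, 0], [0, -0.022, 0, 0.004, 0, 0, 0]]

```text
clock: 15.25
position: [0.592, 0.2303, 0.0399]
tool_rot: [3.141, -0.0, 1.85]
force: [-0.0, -0.2, 0.1]
grip_width: 0.0001
finger_force: 0.0
```

```bash
python3 -c "
from h import *
go([-85,74,38])"
```

```text
shift [-0.0534 -0.0114  0.0018] turn [ 0.0002 -0.     -0.0003] now [-73.5 127.4  39.9] F [-0.  -0.2  0.1] t 15.25
```

Emit:
move_arm:
  moves:
    - [[0, -0.003, 0, 0, 0, 0, 0], [0, -0.006, 0, 0, 0, 0, 0], [0, -0.009, 0, 0, 0, 0, 0], [0, -0.012, -0.001, 0, 0, 0, 0], [0, -0.015, -0.003, 0, 0, 0, 0]]

```text
clock: 15.75
position: [0.5927, 0.2155, 0.0391]
tool_rot: [3.141, -0.0, 1.851]
force: [0.6, 1.0, -1.1]
grip_width: 0.0002
finger_force: 0.4
```

Emit:
move_arm:
  moves:
    - [[0, -0.003, -0.001, 0, 0, 0, 0], [0, -0.006, -0.002, 0, 0, 0, 0], [0, -0.009, -0.003, 0, 0, 0, 0], [0, -0.012, -0.004, 0, 0, 0, 0], [0, -0.015, -0.005, 0, 0, 0, 0]]

```text
clock: 16.25
position: [0.592, 0.1994, 0.039]
tool_rot: [-3.141, 0.0, 1.851]
force: [-1.7, 0.6, -0.9]
grip_width: 0.0001
finger_force: 0.7
```

Emit:
move_arm:
  moves:
    - [[0, -0.003, -0.001, 0, 0, 0, 0], [0, -0.006, -0.002, 0, 0, 0, 0], [0, -0.009, -0.003, 0, 0, 0, 0], [0, -0.011, -0.003, 0, 0, 0, 0], [0, -0.013, -0.003, 0, 0, 0, 0]]

```text
clock: 16.75
position: [0.5928, 0.1862, 0.0391]
tool_rot: [-3.142, -0.0, 1.851]
force: [-1.3, 2.1, -0.1]
grip_width: -0.0003
finger_force: 0.6
```

```bash
python3 -c "
from h import *
go([-85,74,38])"
```

```text
shift [-0.0107 -0.      0.0011] turn [-0.     -0.     -0.0002] now [-85.   84.7  39.1] F [-1.3  2.1 -0.1] t 16.75
```

Now 1–1.5 mm steps until the latch stops.

Emit:
move_arm:
  moves:
    - [[0, -0.0015, 0, 0, 0, 0, 0], [0, -0.003, 0, 0, 0, 0, 0], [0, -0.0045, 0, 0, 0, 0, 0], [0, -0.006, 0, 0, 0, 0, 0], [0, -0.0075, 0, 0, 0, 0, 0]]

```text
clock: 17.25
position: [0.5949, 0.1791, 0.0391]
tool_rot: [3.142, -0.0, 1.851]
force: [-1.4, 1.7, -1.0]
grip_width: 0.0003
finger_force: 0.6
```

Emit:
move_arm:
  moves:
    - [[0, -0.001, 0, 0, 0, 0, 0], [0, -0.002, 0, 0, 0, 0, 0], [0, -0.003, 0, 0, 0, 0, 0]]

```text
clock: 17.55
position: [0.5957, 0.1762, 0.0391]
tool_rot: [-3.142, -0.0, 1.851]
force: [-1.1, 1.6, 0.6]
grip_width: 0.0001
finger_force: 0.5
```

```bash
python3 -c "
from h import *
go([-85,74,38])"
```

```text
shift [-0.0003 -0.      0.0011] turn [-0.     -0.     -0.0002] now [-85.   74.3  39.1] F [-1.1  1.6  0.6] t 17.55
```

Emit:
move_arm:
  moves:
    - [[0, -0.001, 0, 0, 0, 0, 0], [0, -0.002, 0, 0, 0, 0, 0], [0, -0.003, 0, 0, 0, 0, 0]]

```text
clock: 17.85
position: [0.5962, 0.1745, 0.0391]
tool_rot: [-3.141, -0.001, 1.852]
force: [-3.9, 8.9, 1.1]
grip_width: 0.0001
finger_force: 5.0
```

Emit:
move_arm:
  moves:
    - [[0, -0.001, 0, 0, 0, 0, 0], [0, -0.002, 0, 0, 0, 0, 0]]

```text
clock: 18.05
position: [0.5962, 0.1742, 0.039]
tool_rot: [-3.141, -0.003, 1.853]
force: [-6.7, 16.3, 1.7]
grip_width: -0.0004
finger_force: 8.8
```

The latch met a firm stop at y about 72 mm, where angle 0 is expected (about 73). I'll withdraw and look.

Emit:
move_arm:
  moves:
    - [[0, 0.005, 0, 0, 0, 0, 0], [0, 0.02, 0, 0, 0, 0, 0], [0, 0.045, 0, -0.01, 0, 0, 0], [0, 0.06, 0, -0.05, 0, 0, 0], [0, 0.06, 0, -0.09, 0, 0, 0]]

```text
clock: 18.55
position: [0.5789, 0.2323, 0.1295]
tool_rot: [-3.14, -0.0, 1.854]
force: [1.0, -0.3, -0.1]
grip_width: 0.0004
finger_force: 0.0
```

Emit:
move_arm:
  moves:
    - [[0, 0.045, -0.03, 0, 0, 0, 0], [0, 0.09, -0.06, 0, 0, 0, 0], [0, 0.13, -0.09, 0, 0, 0, 0], [0, 0.15, -0.1, 0, 0, 0, 0], [0, 0.15, -0.1, 0, 0, 0, 0]]

```text
clock: 19.05
position: [0.4391, 0.35, 0.1291]
tool_rot: [-3.141, -0.002, 1.857]
force: [1.1, -0.2, -0.8]
grip_width: 0.0001
finger_force: 0.0
```

```bash
python3 - <<'E'
from h import *
import cv2
b=bot.grab_frame("side");a=bot.grab_frame("top")
a=cv2.resize(a[120:240,165:265],None,fx=4,fy=4,interpolation=cv2.INTER_CUBIC)
b=cv2.resize(b[110:220,240:340],None,fx=4,fy=4,interpolation=cv2.INTER_CUBIC)
b=cv2.copyMakeBorder(b,0,40,0,0,cv2.BORDER_CONSTANT)
cv2.imwrite("pics/c6.png",np.hstack([a,b])[:,:,::-1])
o=bot.observe();print(o['clock'],o['force'],o['position'],abs(o['qd']).max())
E
```

```text
19.15 [ 0.38757212 -0.02781514  0.448521  ] [0.44253412 0.34649708 0.12925038] 0.035143185644582096
```

View pics/c6.png

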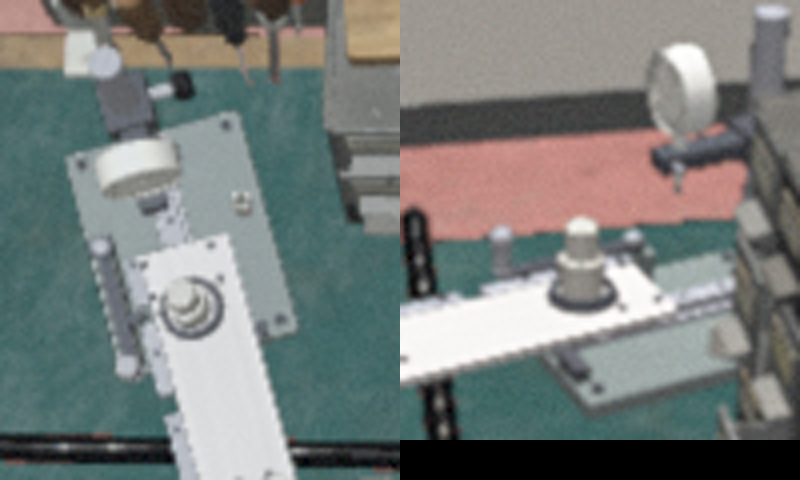

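The knob is back at (126,365), exactly where it started, with the arm parallel to the shuttle and the nose in the rear notch. The shuttle is out, the part is standing, and the robot is clear.

```bash
python3 -c "
from workcell import bot
print(bot.job_done())"
```

```text
the job is handed in; nothing more can be done
None
```

The job is handed in: the shuttle is fully out against its stop, the latch is pushed fully back in with its nose in the second notch, and the part still stands in its nest; a first pull passed over the lip without touching it because the fingertips sat about 20 mm above the reported TCP, so I lowered them and repeated it.

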